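# Unclip the glaze-sample tray and hold it level over the banding wheel

### The job

The freshly glazed green ball on the clip-on sample tray needs its second coat: lift its tray by the orange grip straight up off the bench rail against the sprung catch, carry it without tipping so that the wet ball is not touched and stays in its pocket, and hold it level and still with the ball over the middle of the banding wheel, about 10 cm above it, ready for me to take the ball. Finish while still holding the tray there: do not set it down or let go. Leave the other tray with its brown ball on the rail, and leave the other pottery things on the bench where they are.

Things in the scene. Friction and masses are not known exactly. Their poses are not given: they have to be found in the camera images.
- rail: Bench rail: level aluminium bar 360 mm long, 12 mm thick, 40 mm tall on two posts with dark foot plates, bolted to the table; top 115 mm above the table. Origin on the table under the bar's middle; y runs along the bar, x points to the side where the trays stick out, z up. Two tray stations at y = +80 and -80 mm. 40 mm of lift brings a tray's hook clear of the bar.
- catch0 (a joint): Sprung roller catch behind the bar (-x side) at the station y = -80 mm: a white roller 10 mm across on a steel slide, over a bead on the tray's hook. Value: how far the roller is pushed back, m, 0 at rest, 0.007 at most. Pulling the tray straight up pushes it back 1 to 3 mm; this takes some 6 to 15 N, gone after about 12 mm of lift.
- catch1 (a joint): Sprung roller catch behind the bar (-x side) at the station y = +80 mm: a white roller 10 mm across on a steel slide, over a bead on the tray's hook. Value: how far the roller is pushed back, m, 0 at rest, 0.007 at most. Pulling the tray straight up pushes it back 1 to 3 mm; this takes some 6 to 15 N, gone after about 12 mm of lift.
- tray: The sample tray to move, about 0.19 kg (it varies), on either station. Origin: middle of its hook, where it sits on the bar's top; x points away from the bar over the tray, y along the bar, z up. Plywood plate: x 7 to 127 mm, y +-45 mm, z -40 to -28 mm. Aluminium hook 50 mm wide: x -17 to 17 mm, z -32 to 8 mm, with 1 mm play each side of the bar, so the tray may lean about 3 degrees.
- tray_grip (a point): Middle of the orange upright grip of the tray to move, at (12, 0, 36) mm in the tray's frame; axes as the tray's. The grip stands above the hook, 14 mm thick (along x), 50 mm wide (y), from the hook's top (z = 8 mm) to z = 62 mm: pinch it across its thickness from above, firmly (40 N or so) so that the tray does not swivel.
- tray_pocket (a point): Centre of the green ball when it sits in the middle of the tray's round pocket, at (80, 0, -14) mm in the tray's frame. The pocket is 38 mm wide and 4 mm deep, so the loose ball can roll about 8 mm off-centre, and climbs out over the rim if the tray tips by nearly 40 degrees or is jerked.
- ball_center (a point): Centre of the green glazed ceramic ball, 36 mm across, 55 g, wet: not to be touched.
- other_tray: The other tray, the same make, on the other rail station; it carries the brown unglazed ball and stays. Origin and axes as for the first tray.
- other_tray_pocket (a point): Centre of the brown ball when it sits in the middle of the other tray's pocket, at (80, 0, -14) mm in that tray's frame.
- other_ball_center (a point): Centre of the brown unglazed ball, 36 mm across, in the other tray's pocket.
- wheel_mid (a point): Banding wheel: a dark steel turntable head 180 mm across with ring grooves on a cast foot, free to turn about a vertical axis, fixed to the table. This point is the centre of the head's top, 74 mm above the table.
- clay_vase: Tapered grey-brown clay vase, 80 mm across the foot, 105 mm tall; origin at the centre of its underside. Bystander.
- brush_glass: Water glass 68 mm across, 85 mm tall, with a brush leaning out of it up to 170 mm; origin at the centre of its underside. Bystander.
- clay_disc: Flat disc of clay 72 mm across, 10 mm thick; origin at the centre of its underside. Bystander.
Mind the look-alikes: they are no part of the job. What is shaped like the part that bears wheel_mid but pink or purple is not meant.

How it is judged:
On the way:
1. the tray with the green ball is unclipped and lifted clear of the rail, held in the gripper, the ball in its pocket (z of tray in the frame of rail above 0.155 m and contact force between the fingers and tray above 1 N and contact force between tray and rail below 0.2 N and distance between ball_center and tray_pocket below 0.016 m), for 0.2 s.
At the end, for the whole second after the job is handed in: The gripper holds the tray in the air, touching nothing else, level within 6 degrees and still (under 30 mm/s); the green ball lies in its pocket, within 45 mm of the wheel's axis and 60 to 160 mm (its centre) above the wheel's top; the other tray sits on the rail with its ball (contact force between the fingers and tray above 1 N and horizontal distance between ball_center and wheel_mid below 0.045 m and z of ball_center in the frame of wheel_mid between 0.06 and 0.16 m and distance between ball_center and tray_pocket below 0.016 m and angle between tray's own z axis and vertical below 0.105 rad and linear speed of tray below 0.03 m/s and contact force between tray and rail below 0.2 N and contact force between tray and clay_vase below 0.2 N and contact force between tray and brush_glass below 0.2 N and distance of other_tray from where it was at the start of the episode below 0.02 m and distance between other_ball_center and other_tray_pocket below 0.016 m and contact force between tray and other_tray below 0.2 N); the arm keeps its last pose, push and grip.
It fails at once if the green ball leaves its pocket (distance between ball_center and tray_pocket above 0.022 m).
It fails at once if the tray is tipped by more than 20 degrees (angle between tray's own z axis and vertical above 0.35 rad).
It fails at once if the robot touches the wet ball (contact force between any of the arm, the fingers and ball above 0.1 N).
It fails at once if the other tray is moved by more than 20 mm or its brown ball leaves its pocket (distance of other_tray from where it was at the start of the episode above 0.02 m or distance between other_ball_center and other_tray_pocket above 0.022 m).
It fails at once if the vase, the glass or the clay disc is shifted by more than 20 mm (distance of any of clay_vase, brush_glass, clay_disc from where it was at the start of the episode above 0.02 m).
It also fails if it takes over 56 s, if anything falls off the work surface, if the arm or the gripper's body presses on something with over 40 N, if the wrist force passes 120 N, or if a joint passes its speed limit or range.

### The arm

A 6-joint arm with a two-finger parallel gripper is mounted at the origin on the work surface. World frame = base frame: x ahead of the robot, y to its left, z up, the work surface at z = 0. Lengths are in m, angles in rad, forces in N, time in s.
With the tool pointing down it reaches from about 0.325 to 0.875 m from the base axis. Payload 4.4 kg.
Tool frame: the origin (TCP) lies on the centre line of the jaws, within the pads' length; the fingertips stand 25 mm ahead of it and the grasp point (between the pads) lies 6 mm ahead of it; z points along the fingers, y is the line along which they close (so a half turn about z gives the same grasp; the last joint's range is limited). The gripper opens to 85 mm and grips with 20 to 120 N. Pads are 22 mm wide; open, the fingers measure 114 mm over their backs; the gripper's body (76 mm by 85 mm) begins 54 mm behind the grasp point. The pads swing forward as they close: fully open they stand 13 mm farther back than shut.
Start: joints at [1.081, 0.207, 1.542, -0, 1.393, -0.15], TCP at [0.192, 0.542, 0.256] pointing down, gripper open.
Joint ranges: [-2.73, 2.73], [-0.86, 2.22], [0.23, 2.46], [-1.11, 4.25], [0.08, 2.63], [-2.82, 2.82]. Speed limits (rad/s): [2.79, 2.79, 3.14, 3.14, 3.14, 3.14].

### API

Orientations are given as a rotation vector (axis times angle).
In Python, from plant import ctrl gives the robot as it stands.
- The arm moves only by the tool servo_tool, never from a script. Its argument "increments" is a list of rows, each a list of 6 numbers: the shift along the tool's x, y, z in units of 50 mm (1.0 is 50 mm), then the turn, a rotation vector about the tool's x, y, z in degrees. A call has 1 to 5 rows; each row shifts and turns the commanded pose from where the row before left it, along the tool's axes as they then stand; what a row does not reach is not made up. A row lasts 1/8 s, in which the tool goes at most 62.5 mm and 10.7 degrees, less where a joint would pass 70% of its speed; a pose out of reach is approached as far as the arm can. A call is refused whole if a number of a shift passes 1 or a number of a turn 10.7, either way. A call with a gripper value outside its range is refused whole. "claw" is the opening, from -1 (shut) to 1 (fully open), set as the call begins (left out, the last holds). The fingers move at their own pace and stop on an object; "force" is the grip in N (left out, the last holds). Time passes only in rows, so rows that do not move let the fingers close. It gives the time, the measured TCP pose, the force, the opening and the grip force at its end, in the units of the state.
- ctrl.get_state(): the state, without advancing time (a new reading comes with each control period).
- ctrl.snapshot(name): name is "side" or "top" or "wrist"; returns a dict with "pixels" (420x560x3 uint8, red, green, blue), "depth" (420x560 float32, m along the optical axis (not along the pixel's ray), 0 where there is no reading), "camera_matrix" (3x3 intrinsics, pixels), "extrinsics" (4x4, takes a point from camera to world coordinates); the wrist camera has in their place "mount" (4x4, takes a point from camera to tool coordinates, whose origin is the TCP and whose axes are the flange's). Camera axes: x right, y down, z forward; pixel columns grow to the right and rows downward; lengths in m; the calibration is good to about 2 mm. A picture is of the moment at which its call begins: read the wrist's pose just before it.
- ctrl.hand_in(): hands the job in; it is judged then, once.
Trained networks look in the newest picture that a camera, given by its name, has taken for a name from the list of things; names that differ only in an ending like _2 or _b are one class to them, and where a whole thing is asked for, a point or a joint stands for the part that bears it (a point fixed in the world has none). Each returns a list of dicts, best first, with "confidence" (0 to 1); they miss things now and then, are a little off and sometimes report something else, mostly with a low value. They report only what shows in the picture. A call takes as long as a camera call. They do not tell look-alikes from the thing itself.
- ctrl.boxes_of(camera, name): "centre" ([x, y, z] in m, in world coordinates, good to about 4 mm: the middle of the surface that is visible of it).
- ctrl.tip_of(camera, name): "centre" ([x, y, z] in m, in world coordinates, good to about 4 mm: a listed point, or the origin of a listed thing).
The state is a dict: "clock": time; "qpos": joint angles; "qvel": joint speeds; "joint_torque": joint torques, N m; "position": TCP position; "eef_rot": TCP orientation; "force": force on the tool from outside, world axes, zero at the start; "torque": the same for the moment, N m; "finger_gap": finger opening in m; "finger_force": force on a finger pad.
Only numpy, scipy, OpenCV 4.12 (cv2) and the standard library are available. Lean on these libraries where they do the work, as an engineer would, in place of code of your own. Each camera call takes 0.05 s, during which the arm holds its last target. There are 200 camera calls.

## Working session

There is one attempt and no reset: what is moved stays moved. The work goes in short steps, Python scripts to look and compute and a tool call to move; the robot and the scene stay as the last step left them, time stands still between calls to the robot, and variables do not carry over. Pictures are saved under pics/ and viewed, at most 10 in all, crops included, and the job is handed in when it is done.

Besides the shell and the picture viewer there is one more tool, called after "Request:" as name(argument=value, ...) on one line, values as JSON. servo_tool: Moves the arm, as the interface text tells. Its arguments: {"type":"object","properties":{"increments":{"type":"array"},"claw":{"type":"number"},"force":{"type":"number"}},"required":["increments"]}

```bash
mkdir -p pics; python3 - <<'E'
from plant import ctrl
import cv2,numpy as np
s=ctrl.get_state();print(s['clock'],s['position'],s['eef_rot'],s['finger_gap'])
ims=[]
for c in ['side','top']:
    r=ctrl.snapshot(c);ims.append(r['pixels'])
    cv2.imwrite(f'pics/{c}0.png',r['pixels'][:,:,::-1])
    for n in ['rail','tray','tray_grip','tray_pocket','ball_center','other_tray','other_ball_center','wheel_mid','clay_vase','brush_glass','clay_disc']:
        print(c,n,[(np.round(d['centre'],3).tolist(),round(d['confidence'],2)) for d in ctrl.tip_of(c,n)[:3]])
E
```

```text
0.0 [0.19133257 0.54148906 0.25510388] [-0.53113112 -3.09563286  0.00346997] 0.0850525490088786
side rail [([0.499, -0.24, -0.002], 0.98)]
side tray [([0.422, -0.231, 0.116], 0.67), ([0.502, 0.224, 0.073], 0.67), ([0.498, -0.236, -0.003], 0.23)]
side tray_grip [([0.42, -0.223, 0.158], 0.98)]
side tray_pocket [([0.434, -0.153, 0.099], 0.97)]
side ball_center [([0.432, -0.152, 0.104], 0.65)]
side other_tray [([0.577, -0.249, 0.116], 0.98)]
side other_ball_center [([0.589, -0.17, 0.101], 0.57)]
side wheel_mid [([0.283, 0.234, 0.07], 0.94), ([0.5, 0.223, 0.073], 0.89), ([0.723, 0.22, 0.072], 0.76)]
side clay_vase [([0.37, -0.006, -0.002], 0.67)]
side brush_glass [([0.622, 0.009, 0.001], 0.97)]
side clay_disc [([0.493, 0.019, -0.002], 0.79)]
top rail [([0.501, -0.237, -0.006], 0.71)]
top tray [([0.422, -0.232, 0.115], 0.71), ([0.49, 0.019, -0.002], 0.56)]
top tray_grip [([0.421, -0.221, 0.152], 0.59)]
top tray_pocket [([0.43, -0.155, 0.102], 0.87)]
top ball_center [([0.43, -0.152, 0.099], 0.56)]
top other_tray [([0.579, -0.25, 0.116], 0.81)]
top other_ball_center [([0.589, -0.168, 0.101], 0.65)]
top wheel_mid [([0.504, 0.218, 0.074], 0.77), ([0.284, 0.233, 0.07], 0.69), ([0.815, 0.015, 0.08], 0.61)]
top clay_vase [([0.374, -0.007, 0.005], 0.83), ([0.59, -0.176, 0.104], 0.45)]
top brush_glass [([0.622, 0.01, 0.004], 0.88)]
top clay_disc [([0.49, 0.022, -0.002], 0.84)]
```

View pics/top0.png

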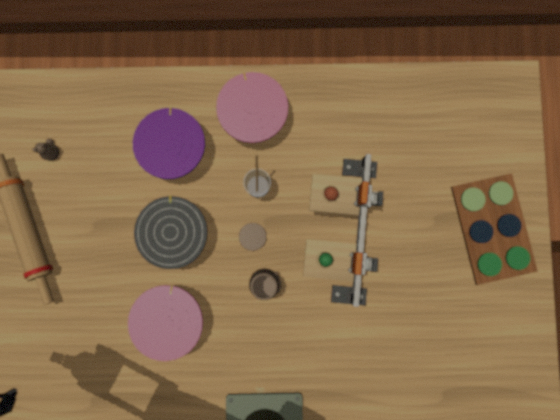

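View pics/side0.png

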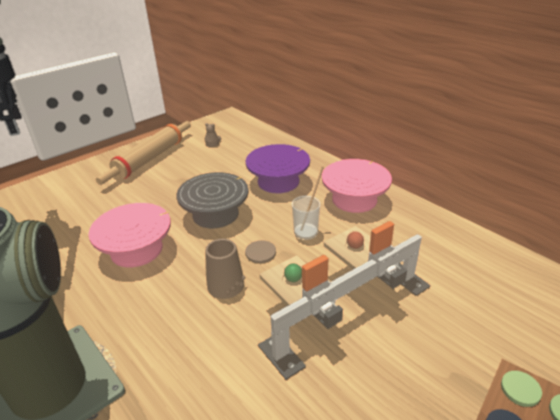

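Top picture: dark grooved wheel at (171,232), between the purple (169,145) and pink (166,323) look-alikes. The green ball's tray is at (326,260) with its orange grip at (359,263); the other tray is at (331,194). The side view agrees: wheel (212,195), green ball (293,272). So wheel ≈ (0.502, 0.221), grip ≈ (0.422, -0.220), and tray x has yaw ≈ 83.4°. Moving over the grip now.

Request:
servo_tool(increments=[[0, 0, 0, 0, 0, -6.4], [0, 0, 0, 0, 0, -6.4], [-0.8, -0.7, 0, 0, 0, 0], [-0.8, -0.7, 0, 0, 0, 0], [-0.8, -0.7, 0, 0, 0, 0]], claw=0, force=40)

```text
clock: 1.82
position: [0.2995, 0.4228, 0.2564]
eef_rot: [0.181, 3.136, 0.001]
force: [0.5, -0.2, 0.3]
finger_gap: 0.0426
finger_force: 0.0
```

Request:
servo_tool(increments=[[-0.6, -0.9, 0, 0, 0, 0], [-0.6, -0.9, 0, 0, 0, 0], [-0.6, -0.9, 0, 0, 0, 0], [-0.6, -0.9, 0, 0, 0, 0], [-0.6, -0.9, 0, 0, 0, 0]])

```text
clock: 2.45
position: [0.4222, 0.1814, 0.2566]
eef_rot: [0.183, 3.135, 0.001]
force: [0.7, 0.6, -0.1]
finger_gap: 0.0427
finger_force: 0.0
```

Request:
servo_tool(increments=[[-0.2, -0.9, 0, 0, 0, 0], [-0.2, -0.9, 0, 0, 0, 0], [-0.2, -0.9, 0, 0, 0, 0], [-0.2, -0.9, 0, 0, 0, 0], [-0.1, -0.7, 0, 0, 0, 0]])

```text
clock: 3.08
position: [0.4414, -0.0376, 0.2566]
eef_rot: [0.184, 3.135, -0.0]
force: [-0.7, 0.1, 0.4]
finger_gap: 0.0424
finger_force: 0.0
```

Request:
servo_tool(increments=[[0, -0.9, 0, 0, 0, 0], [0, -0.9, 0, 0, 0, 0], [0, -0.9, 0, 0, 0, 0], [-0.04, -0.96, 0, 0, 0, 0], [0, 0, 0, 0, 0, 0]])

```text
clock: 3.7
position: [0.4217, -0.2206, 0.2565]
eef_rot: [0.19, 3.135, -0.002]
force: [-0.5, -0.0, 0.6]
finger_gap: 0.0427
finger_force: 0.0
```

```bash
cat > h.py <<'E'
from plant import ctrl
import cv2,numpy as np
from scipy.spatial.transform import Rotation as R
def look(names,fn=None):
    s=ctrl.get_state();r=ctrl.snapshot('wrist')
    T=np.eye(4);T[:3,:3]=R.from_rotvec(s['eef_rot']).as_matrix();T[:3,3]=s['position']
    E=T@r['mount'];p=r['pixels']
    if fn: cv2.imwrite(fn,p[:,:,::-1])
    for n in names: print(n,[(np.round(d['centre'],4).tolist(),round(d['confidence'],2)) for d in ctrl.tip_of('wrist',n)[:2]])
    v,u=np.mgrid[:420,:560];d=r['depth'];K=r['camera_matrix']
    P=np.stack([(u-K[0,2])/K[0,0]*d,(v-K[1,2])/K[1,1]*d,d],-1)@E[:3,:3].T+E[:3,3]
    hsv=cv2.cvtColor(p,cv2.COLOR_RGB2HSV)
    return s,P,hsv,d
E
python3 - <<'E'
from h import *
s,P,hsv,d=look(['tray','tray_grip','tray_pocket','ball_center','rail'],'pics/w1.png')
print(s['position'],s['eef_rot'])
c=np.array([.422,-.22])
m=(d>0)&(np.abs(P[...,2]-.177)<.004)&(np.linalg.norm(P[...,:2]-c,axis=-1)<.05)&(hsv[...,1]>120)
q=P[m].astype(np.float64);print(m.sum())
if m.sum()>20:
    print(cv2.minAreaRect((q[:,:2]*1000).astype(np.float32)),q.mean(0))
E
```

```text
tray []
tray_grip [([0.4221, -0.2183, 0.1519], 0.94)]
tray_pocket []
ball_center [([0.4311, -0.153, 0.0994], 0.94)]
rail [([0.4994, -0.2438, -0.0013], 0.84), ([0.3706, -0.0041, 0.0016], 0.15)]
[ 0.42168214 -0.22063136  0.25652758] [ 1.90112215e-01  3.13540381e+00 -1.59113055e-03]
1251
((420.85308837890625, -219.27517700195312), (13.646424293518066, 49.466861724853516), 83.78546905517578) [ 0.41938164 -0.21897663  0.17686599]
```

View pics/w1.png

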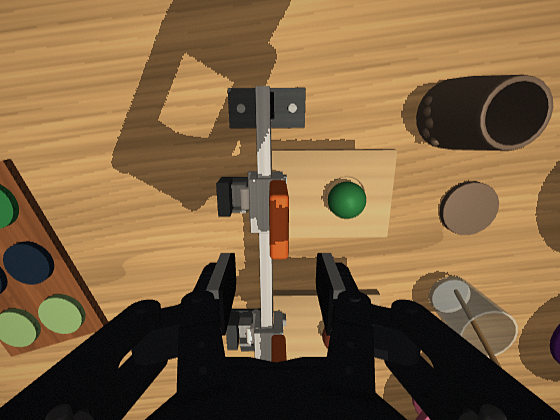

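The wrist picture shows the orange grip at (279,222) on the rail with the green ball (347,200) to its right, and the pads (220,285 and 335,285) straddle it. Depth puts the grip centre at (0.4209, -0.2193) with yaw 83.8°. Descending with a small correction.

Request:
servo_tool(increments=[[0.02, 0.025, 0.5, 0, 0, -0.7], [0, 0, 0.5, 0, 0, 0], [0, 0, 0.5, 0, 0, 0], [0, 0, 0.44, 0, 0, 0], [0, 0, 0, 0, 0, 0]])

```text
clock: 4.62
position: [0.42, -0.2145, 0.1576]
eef_rot: [-0.161, -3.134, -0.004]
force: [-1.4, 0.1, 0.2]
finger_gap: 0.0425
finger_force: 0.0
```

Request:
servo_tool(increments=[[0, 0, 0, 0, 0, 0], [0, 0, 0, 0, 0, 0], [0, 0, 0, 0, 0, 0], [0, 0, 0, 0, 0, 0], [0, 0, 0, 0, 0, 0]], claw=-1, force=50)

```text
clock: 5.25
position: [0.4222, -0.2175, 0.1609]
eef_rot: [0.163, 3.134, -0.004]
force: [-0.8, -0.8, 6.8]
finger_gap: 0.0131
finger_force: 49.6
```

Request:
servo_tool(increments=[[0, 0, -0.06, 0, 0, 0], [0, 0, -0.06, 0, 0, 0], [0, 0, -0.06, 0, 0, 0], [0, 0, -0.06, 0, 0, 0], [0, 0, -0.06, 0, 0, 0]])

```text
clock: 5.88
position: [0.4208, -0.2173, 0.1733]
eef_rot: [-0.165, -3.137, 0.003]
force: [0.4, -6.4, -5.0]
finger_gap: 0.0133
finger_force: 50.0
```

Request:
servo_tool(increments=[[0, 0, -0.08, 0, 0, 0], [0, 0, -0.08, 0, 0, 0], [0, 0, -0.08, 0, 0, 0], [0, 0, -0.08, 0, 0, 0], [0, 0, -0.08, 0, 0, 0]])

```text
clock: 6.5
position: [0.4202, -0.2156, 0.1933]
eef_rot: [-0.164, -3.135, -0.004]
force: [0.6, 0.1, -2.4]
finger_gap: 0.0131
finger_force: 50.4
```

```bash
python3 - <<'E'
from h import *
look(['tray_grip','ball_center','tray'],'pics/w2.png')
r=ctrl.snapshot('side');cv2.imwrite('pics/s2.png',r['pixels'][200:380,200:440,::-1].repeat(2,0).repeat(2,1))
for n in ['tray','tray_grip','ball_center']:print(n,ctrl.tip_of('side',n)[:2])
s=ctrl.get_state();print(s['position'],s['eef_rot'],s['force'],s['torque'],s['finger_force'])
E
```

```text
tray_grip [([0.4212, -0.2164, 0.1826], 0.61)]
ball_center [([0.4233, -0.1497, 0.1332], 0.74)]
tray [([0.4184, -0.2252, 0.1442], 0.89)]
tray [{'centre': [0.4227, -0.2278, 0.1473], 'confidence': 0.7}, {'centre': [0.3676, -0.0054, 0.0009], 'confidence': 0.37}]
tray_grip [{'centre': [0.4187, -0.222, 0.1892], 'confidence': 0.96}]
ball_center [{'centre': [0.4296, -0.1456, 0.1384], 'confidence': 0.52}]
[ 0.42097327 -0.21601186  0.19401189] [-1.63238470e-01 -3.13684321e+00 -1.13529671e-03] [-0.27070823 -1.01684687 -1.6958297 ] [-0.0669522   0.02010562 -0.00559688] 50.41500806808472
```

View pics/s2.png

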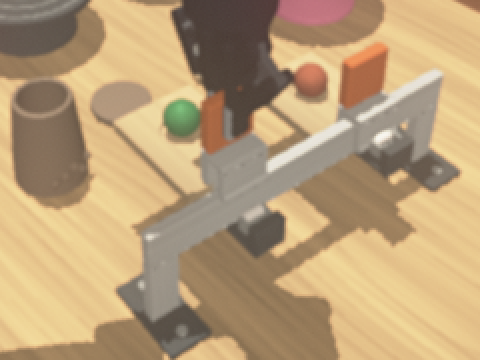

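The crop shows the tray lifted level past its catch, hook (235,165) just above the bar, and the green ball (182,118) still in its pocket. Continuing upward.

Request:
servo_tool(increments=[[0, 0, -0.15, 0, 0, 0], [0, 0, -0.3, 0, 0, 0], [0, 0, -0.4, 0, 0, 0], [0, 0, -0.3, 0, 0, 0], [0, 0, -0.15, 0, 0, 0]])

```text
clock: 7.52
position: [0.4217, -0.2168, 0.2611]
eef_rot: [0.163, 3.135, -0.002]
force: [0.7, -0.5, -1.3]
finger_gap: 0.0133
finger_force: 50.3
```

Request:
servo_tool(increments=[[0, 0, 0, 0, 0, 0], [0, 0, 0, 0, 0, 0], [0, 0, 0, 0, 0, 0]])

```text
clock: 7.9
position: [0.4207, -0.2161, 0.2584]
eef_rot: [-0.164, -3.136, -0.002]
force: [-0.3, -0.4, -3.0]
finger_gap: 0.0134
finger_force: 50.3
```

```bash
python3 - <<'E'
from h import *
look(['tray_grip','ball_center','tray_pocket','tray'],'pics/w3.png')
r=ctrl.snapshot('side')
for n in ['tray','tray_grip','ball_center','tray_pocket']:print(n,ctrl.tip_of('side',n)[:2])
s=ctrl.get_state();print(s['position'],s['eef_rot'],s['force'],s['torque'],s['finger_force'])
E
```

```text
tray_grip [([0.4222, -0.2157, 0.2476], 0.76)]
ball_center [([0.4249, -0.1447, 0.198], 0.72)]
tray_pocket []
tray [([0.4192, -0.2261, 0.2098], 0.76)]
tray [{'centre': [0.4227, -0.2293, 0.2136], 'confidence': 0.96}]
tray_grip [{'centre': [0.4194, -0.221, 0.2521], 'confidence': 0.85}]
ball_center [{'centre': [0.4312, -0.1483, 0.1991], 'confidence': 0.82}]
tray_pocket [{'centre': [0.4296, -0.1502, 0.2014], 'confidence': 0.93}, {'centre': [0.4228, -0.2305, 0.2151], 'confidence': 0.22}]
[ 0.42112599 -0.21641032  0.25928163] [1.63612322e-01 3.13730972e+00 3.82086382e-05] [ 0.22571077 -0.42706027 -2.31668228] [-0.10336072  0.04418977 -0.04191812] 50.30971169471741
```

View pics/w3.png

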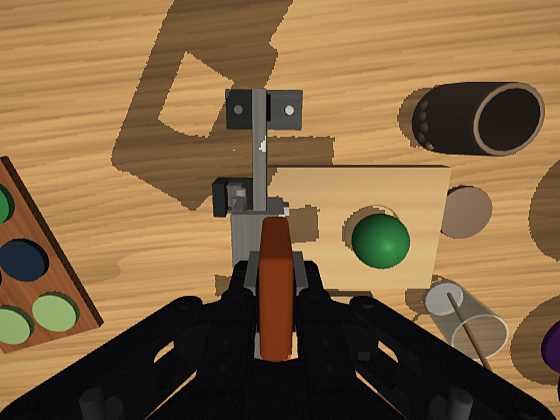

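The wrist picture shows the tray level in the pads, the ball (381,242) in its pocket and the hook clear of the bar. Carrying it smoothly to the wheel.

Request:
servo_tool(increments=[[0, 0.1, 0, 0, 0, 0], [-0.05, 0.2, 0, 0, 0, 0], [-0.05, 0.3, 0, 0, 0, 0], [-0.05, 0.4, 0, 0, 0, 0], [-0.05, 0.4, 0, 0, 0, 0]])

```text
clock: 9.02
position: [0.4386, -0.1463, 0.2593]
eef_rot: [0.163, 3.137, 0.001]
force: [0.1, 0.4, -2.0]
finger_gap: 0.0136
finger_force: 50.3
```

Request:
servo_tool(increments=[[-0.05, 0.4, 0, 0, 0, 0], [-0.05, 0.4, 0, 0, 0, 0], [-0.05, 0.4, 0, 0, 0, 0], [-0.05, 0.4, 0, 0, 0, 0], [-0.05, 0.4, 0, 0, 0, 0]])

```text
clock: 9.65
position: [0.4612, -0.0479, 0.2593]
eef_rot: [-0.162, -3.137, -0.001]
force: [0.0, -0.0, -3.0]
finger_gap: 0.0137
finger_force: 50.3
```

Request:
servo_tool(increments=[[-0.05, 0.4, 0, 0, 0, 0], [-0.05, 0.4, 0, 0, 0, 0], [-0.05, 0.4, 0, 0, 0, 0], [-0.05, 0.4, 0, 0, 0, 0], [-0.05, 0.4, 0, 0, 0, 0]])

```text
clock: 10.28
position: [0.4837, 0.0503, 0.2593]
eef_rot: [-0.162, -3.137, -0.001]
force: [0.6, -0.8, -2.8]
finger_gap: 0.0136
finger_force: 50.3
```

Request:
servo_tool(increments=[[0, 0.4, 0, 0, 0, 0], [0, 0.4, 0, 0, 0, 0], [0, 0.4, 0, 0, 0, 0], [0, 0.3, 0, 0, 0, 0], [0, 0.2, 0.05, 0, 0, 0]])

```text
clock: 10.9
position: [0.4928, 0.1343, 0.2569]
eef_rot: [0.162, 3.137, 0.0]
force: [1.0, 0.2, -2.9]
finger_gap: 0.0134
finger_force: 50.1
```

Request:
servo_tool(increments=[[0, 0.15, 0.1, 0, 0, 0], [0, 0.1, 0.15, 0, 0, 0], [0, 0.1, 0.1, 0, 0, 0], [0, 0.05, 0.05, 0, 0, 0], [0, 0, 0.03, 0, 0, 0]])

```text
clock: 11.52
position: [0.4949, 0.1529, 0.2351]
eef_rot: [-0.164, -3.137, 0.0]
force: [0.3, -0.7, -2.8]
finger_gap: 0.0138
finger_force: 50.2
```

Request:
servo_tool(increments=[[0, 0, 0, 0, 0, 0], [0, 0, 0, 0, 0, 0], [0, 0, 0, 0, 0, 0], [0, 0, 0, 0, 0, 0], [0, 0, 0, 0, 0, 0]])

```text
clock: 12.15
position: [0.4949, 0.1529, 0.2353]
eef_rot: [0.164, 3.137, 0.0]
force: [0.4, -0.4, -2.6]
finger_gap: 0.0136
finger_force: 50.2
```

```bash
python3 - <<'E'
from h import *
for c in ['side','top']:
    r=ctrl.snapshot(c);cv2.imwrite(f'pics/{c}4.png',r['pixels'][:,:,::-1])
    for n in ['tray','tray_grip','ball_center','tray_pocket','wheel_mid','other_tray','other_ball_center']:print(c,n,[(np.round(d['centre'],3).tolist(),round(d['confidence'],2)) for d in ctrl.tip_of(c,n)[:3]])
look(['ball_center','tray','wheel_mid'],'pics/w4.png')
s=ctrl.get_state();print(s['position'],s['eef_rot'],s['force'],s['finger_force'])
E
```

```text
side tray [([0.497, 0.141, 0.191], 0.72)]
side tray_grip [([0.492, 0.148, 0.23], 0.95)]
side ball_center [([0.506, 0.231, 0.179], 0.5)]
side tray_pocket [([0.504, 0.219, 0.177], 0.63)]
side wheel_mid [([0.725, 0.218, 0.071], 0.81), ([0.811, 0.018, 0.075], 0.64), ([0.282, 0.237, 0.073], 0.61)]
side other_tray [([0.578, -0.249, 0.12], 0.9)]
side other_ball_center [([0.59, -0.168, 0.101], 0.47)]
top tray [([0.494, 0.136, 0.191], 0.64)]
top tray_grip [([0.493, 0.152, 0.226], 0.65)]
top ball_center []
top tray_pocket [([0.622, 0.008, 0.004], 0.6)]
top wheel_mid [([0.282, 0.235, 0.072], 0.93), ([0.815, 0.016, 0.082], 0.89), ([0.721, 0.224, 0.072], 0.67)]
top other_tray [([0.58, -0.249, 0.113], 0.77), ([0.494, 0.154, 0.228], 0.61)]
top other_ball_center [([0.588, -0.17, 0.101], 0.44)]
ball_center [([0.5027, 0.2313, 0.1752], 0.64)]
tray [([0.4927, 0.1439, 0.188], 0.85)]
wheel_mid [([0.7246, 0.2246, 0.0753], 0.63)]
[0.49490107 0.15291144 0.23527492] [-1.63542300e-01 -3.13731261e+00  2.07968561e-05] [ 0.39250676  1.0351538  -2.09359201] 50.16069173812866
```

View pics/side4.png

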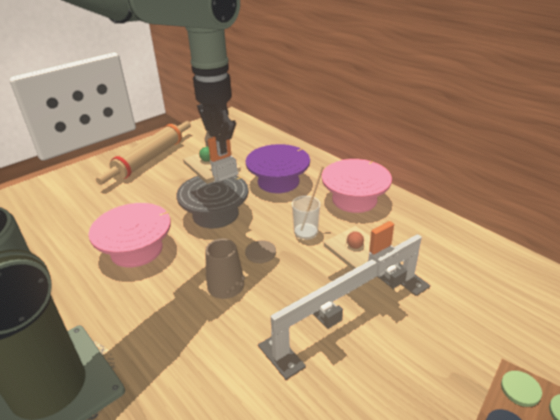

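View pics/w4.png

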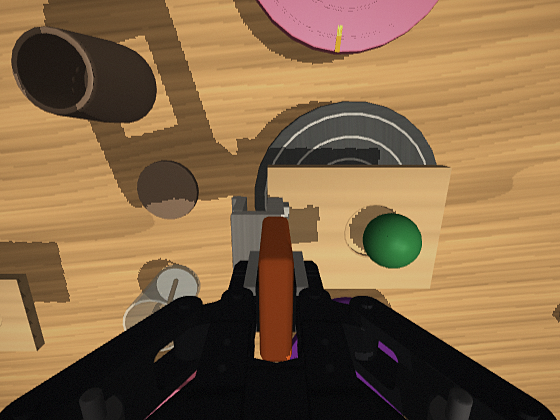

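The tray is held over the dark wheel, and the ball (392,240 in the wrist view) lies in its pocket, towards the far rim. The vase, glass, disc and other tray have not moved. Before handing in, I'll check the plate's tilt.

```bash
python3 - <<'E'
from h import *
s,P,hsv,d=look(['ball_center'])
m=np.zeros(d.shape,bool);m[175:285,290:440]=1
m&=(d>0)&(abs(P[...,2]-.16)<.015)&(hsv[...,0]<28)&(hsv[...,1]>40)
q=P[m];A=np.c_[q[:,:2],np.ones(len(q))]
c=np.linalg.lstsq(A,q[:,2],rcond=None)[0];t=np.degrees(np.arctan(np.hypot(c[0],c[1])))
print(m.sum(),c,t,q.mean(0),np.std(A@c-q[:,2]))
if m.sum()>2000 and t<4: print(ctrl.hand_in())
E
```

```text
ball_center [([0.5029, 0.2284, 0.1728], 0.86)]
12761 [-0.00485595 -0.00764316  0.16477808] 0.5188150336021299 [0.49561486 0.21183875 0.16075228] 0.001226921594210578
the job is handed in; nothing more can be done
None
```

The job is handed in. The arm is still holding the tray over the middle of the banding wheel, level to about 0.5°. The green ball is in its pocket, about 8 mm off the wheel's axis and 10 cm above it, and the other tray and the bystanders look undisturbed. No verdict came back.

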